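# Slide the flask out of its carton and rack it

### The job

A steel flask has slipped down inside the open-ended cardboard carton. Pick the carton up, tip its mouth downwards just until the flask's black cap and neck poke out (do not let the flask drop out), and lay the carton flat on the table again; then let go, take the flask by its exposed cap, draw it right out, and lay it down in the empty bay of the plywood rack, cap towards the open front like its two neighbours. Leave the carton lying flat on the table and do not drop the flask or disturb anything else.

Things in the scene. Friction and masses are not known exactly. Their poses are not given: they have to be found in the camera images.
- carton: Plain brown stiff cardboard carton lying on the table, a square tube 200 mm long, 56 x 56 mm outside, walls 4 mm (inside 48 x 48), 0.10 to 0.17 kg. Origin at the centre of its underside; x along it: open mouth at x = -100 mm, closed end (5 mm thick) at +100 mm; z up while lying. At the start the mouth points to the robot's right (world -y, within 20 degrees).
- carton_mouth (a point): Centre of the carton's open mouth (28 mm above the underside, 100 mm from the origin); same axes as the carton.
- flask: Empty steel flask, 140 mm long, 42 mm diameter for 94 mm from the base, then a shoulder and round black cap of 28 mm diameter over the last 38 mm; 0.10 to 0.18 kg. Starts in the carton, cap 30 to 52 mm inside the mouth; slides when tilted 25 to 37 degrees (friction 0.48 to 0.72, unknown). Origin on its axis at mid length; x along the axis: base at +70 mm, cap top at -70 mm. It can roll.
- flask_neck (a point): Point on the flask's axis in the middle of its cap, 18 mm from the cap's top: where to take it.
- flask_top (a point): Centre of the cap's top face, at x = -70 mm of the flask.
- flask_base (a point): Centre of the flask's base, at x = +70 mm of the flask.
- rack: Low plywood rack fixed on the table; three bays side by side at y = -58, 0, +58 mm. Origin under its middle; x from the open front (-x, roughly to the robot) to the back board (face at +58 mm, 36 mm high). Floor 6 mm thick, x -50 to +58; bays 48 mm wide, ribs 22 mm above the table. A flask in a bay has its axis 27 mm above the table, base near the back board, cap overhanging the front.
- pad: Thin cork pad on the floor of the empty bay (which of the three varies). Its origin is 6 mm above the table, on the bay's centre line at rack x = -20 mm, straight below where the middle of a flask lying home in the bay belongs; axes as the rack's.
- flask_b: A flask of the same kind already lying in one bay; leave it. Origin and axes as for the flask.
- flask_c: The second flask already lying in a bay; leave it. Origin and axes as for the flask.
- can_tall: Bystander: food can 68 mm in diameter, 100 mm high. Origin under its centre.
- jar: Bystander: jar 68 mm in diameter, 85 mm high. Origin under its centre.
- can_low: Bystander: flat can 84 mm in diameter, 50 mm high. Origin under its centre.
- pasta_box: Bystander: yellow box lying flat, 60 x 150 x 32 mm. Origin under its centre.
- tape_roll: Bystander: roll lying flat, 96 mm in diameter, 45 mm high. Origin under its centre.
Mind the look-alikes: they are no part of the job. Leave any purple or turquoise look-alike of the carton alone.

How it is judged (in metres and radians):
On the way, in this order (a step that is already met when the one before it is completed fails the run):
1. the carton lies flat on the table again, released, with the flask's cap end 25 to 90 mm out of the mouth (angle between carton's own z axis and vertical below 0.12 rad and height (world z) of carton below 0.008 m and x of flask_top in the frame of carton between -0.19 and -0.125 m and contact force between the fingers and carton below 0.3 N and contact force between the fingers and flask below 0.3 N and linear speed of flask below 0.02 m/s), for 0.2 s.
2. the flask, held by its cap end (grasp within 45 mm of the middle of the cap), is drawn wholly out of the carton (x of flask_base in the frame of carton below -0.1 m and contact force between the fingers and flask above 1 N and distance between the grasp point and flask_neck below 0.045 m).
At the end, for the whole second after the job is handed in: The flask rests on the floor of the empty bay (axis under 27 mm above it), middle within 25 mm along and 12 mm across of the pad's origin, within 0.12 rad of the bay, cap to the open front; the carton lies flat on the table (tilt under 0.12 rad, underside within 8 mm), at rest (x of flask in the frame of pad between -0.025 and 0.025 m and y of flask in the frame of pad between -0.012 and 0.012 m and z of flask in the frame of pad below 0.027 m and angle between the x axis of flask and the x axis of rack, either way round below 0.12 rad and x of flask_top in the frame of pad below -0.04 m and linear speed of each of flask, carton below 0.03 m/s and angle between carton's own z axis and vertical below 0.12 rad and height (world z) of carton below 0.008 m); the robot touches nothing.
It fails at once if a bystander on the table (either can, the jar, the pasta box, the roll) is moved more than 30 mm (distance of any of can_tall, jar, can_low, pasta_box, tape_roll from where it was at the start of the episode above 0.03 m).
It fails at once if a flask already in the rack is moved more than 20 mm (distance of any of flask_b, flask_c from where it was at the start of the episode above 0.02 m).
It fails at once if the flask is dropped or thrown (faster than 1.2 m/s) (linear speed of flask above 1.2 m/s).
It also fails if it takes over 72 s, if anything falls off the work surface, if the arm or the gripper's body presses on something with over 40 N, if the wrist force passes 120 N, or if a joint passes its speed limit or range.

### The arm

A 6-joint arm with a two-finger parallel gripper is mounted at the origin on the work surface. World frame = base frame: x ahead of the robot, y to its left, z up, the work surface at z = 0. Lengths are in mm, angles in rad, forces in N, time in s.
With the tool pointing down it reaches from about 250 to 800 mm from the base axis. Payload 8.5 kg.
Tool frame: the origin (TCP) lies on the centre line of the jaws, within the pads' length; the fingertips stand tips_ahead ahead of it and the grasp point (between the pads) lies 2 mm behind it (tips_ahead is the distance from the TCP to the fingertips, in mm); z points along the fingers, x is the direction in which the jaws open and shut, and the axes are right-handed (so a half turn about z gives the same grasp; the last joint's range is limited). The gripper opens to 85 mm and grips with 20 to 120 N. Pads are 22 mm wide; open, the fingers measure 114 mm over their backs; the gripper's body (76 mm by 85 mm) begins 54 mm behind the grasp point. The pads swing forward as they close: fully open they stand 13 mm farther back than shut.
Start: joints at [1.177, 0.238, -0.013, 1.319, 0, 1.571], TCP at [201.425, 484.777, 248.276] pointing down, gripper open.
Joint ranges: [-2.66, 2.66], [-1.03, 1.9], [-1.14, 1.46], [-1.82, 2.27], [-1.45, 1.34], [-3.14, 3.14]. Speed limits (rad/s): [2.22, 2.22, 2.79, 3.14, 3.14, 3.14].

### API

Orientations are given as a rotation vector (axis times angle).
In Python, from workcell import reach, movel, goto_joints, open_gripper, close_gripper, pause, solve_ik, read_state, snapshot, get_calibration, IKError, hand_in, tips_ahead gives the robot as it stands. Calls block until the motion is done:
- reach(position, orientation): joint-space move of the TCP to a pose.
- movel(position, ori=None, rate=150): straight line of the TCP; ori=None keeps the orientation; rate is the mean speed in mm/s.
- goto_joints(angles): joint-space move.
- open_gripper() and close_gripper(force=None): open the fingers fully, or close them until they stop; force is the grip in N (None keeps the last).
- pause(seconds).
- solve_ik(position, orientation): joint angles nearest the present ones, or None.
- read_state(): the state.
- snapshot(name): name is "scene" or "side" or "wrist"; returns the picture (384x512x3 uint8, blue, green, red); there is no depth.
- get_calibration(name): a dict with "intrinsics" (3x3 intrinsics, pixels), "rvec" (rotation vector, rad) and "tvec" (3), from world to camera coordinates, as OpenCV has them. Camera axes: x right, y down, z forward; pixel columns grow to the right and rows downward; lengths in mm; the calibration is good to about 2 mm. A picture is of the moment at which its call begins: read the wrist's pose just before it. get_calibration takes no time and is no camera call; for the wrist camera it gives the pose at the moment of the call.
A pose or a line that the arm cannot do raises IKError and nothing moves.
- hand_in(): hands the job in, once; it reports no verdict.
The state is a dict: "time": time; "q": joint angles; "qvel": joint speeds; "joint_torque": joint torques, N m; "position": TCP position; "tool_rot": TCP orientation; "contact_force": force on the tool from outside, world axes, zero at the start; "ft_torque": the same for the moment, N m; "grip_width": finger opening in mm.
Only numpy, scipy, OpenCV 4.12 (cv2) and the standard library are available. Lean on these libraries where they do the work, as an engineer would, in place of code of your own. Each camera call takes 0.05 s, during which the arm holds its last target.

## Working session

There is one attempt and no reset: what is moved stays moved. The work goes in short steps, each a Python script; the robot and the scene stay as the last script left them, time stands still between calls to the robot, and variables do not carry over. Pictures are saved under pics/ and viewed, and the job is handed in when it is done.

```bash
ls; mkdir -p pics; python3 - <<'E'
from workcell import *
import cv2
print(read_state()); print(tips_ahead)
for n in("scene","side","wrist"):
    cv2.imwrite(f"pics/a_{n}.png",snapshot(n)); print(n,get_calibration(n))
E
```

```text
pics
{'time': 0.0, 'q': array([ 1.17699255e+00,  2.38772747e-01, -1.42297538e-02,  1.31920469e+00,
        1.64807267e-05,  1.57081149e+00]), 'qvel': array([-1.09171145e-05,  1.93436509e-04, -1.38522643e-03,  3.01355596e-04,
        2.36339466e-05, -2.52148285e-03]), 'joint_torque': array([ 1.50425367e-03, -5.38775432e+01,  3.46433473e+01,  1.85617805e-02,
        8.17658884e-05, -3.20604791e-06]), 'position': array([201.29367406, 484.46397375, 247.69136213]), 'tool_rot': array([ 2.61247521e+00,  1.74348501e+00, -1.85727685e-03]), 'contact_force': array([-0.03943379, -0.13163627, -0.34622991]), 'ft_torque': array([-0.02723017, -0.01124627,  0.02431324]), 'grip_width': 85.67464954599726}
17.0
scene {'intrinsics': array([[389.77405727,   0.        , 255.99551733],
       [  0.        , 389.77405727, 191.11210709],
       [  0.        ,   0.        ,   1.        ]]), 'rvec': array([ 2.17398328,  0.88573802, -0.39711565]), 'tvec': array([-443.51485823, -199.82530064, 1310.10530291])}
side {'intrinsics': array([[352.25774955,   0.        , 256.46307383],
       [  0.        , 352.25774955, 190.47503965],
       [  0.        ,   0.        ,   1.        ]]), 'rvec': array([ 2.41348234, -0.17525562,  0.05994665]), 'tvec': array([-529.91116815,  162.88137073, 1089.2859139 ])}
wrist {'intrinsics': array([[298.30026176,   0.        , 256.91064971],
       [  0.        , 298.30026176, 189.49526833],
       [  0.        ,   0.        ,   1.        ]]), 'rvec': array([-2.40269402, -1.60491851, -0.23297189]), 'tvec': array([-523.58383559,  -37.97180767,  380.18061938])}
```

View pics/a_scene.png

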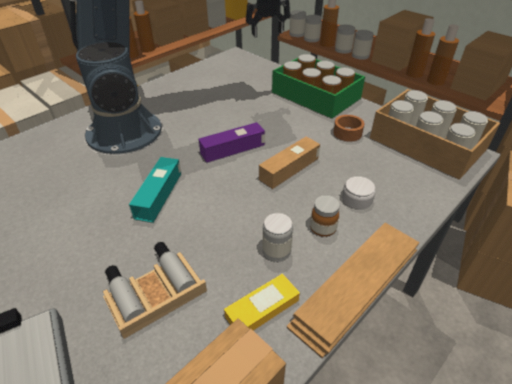

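View pics/a_side.png

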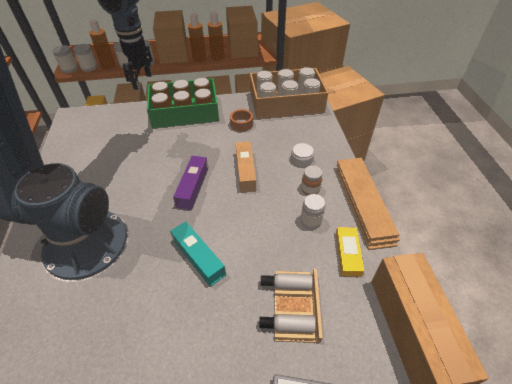

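View pics/a_wrist.png

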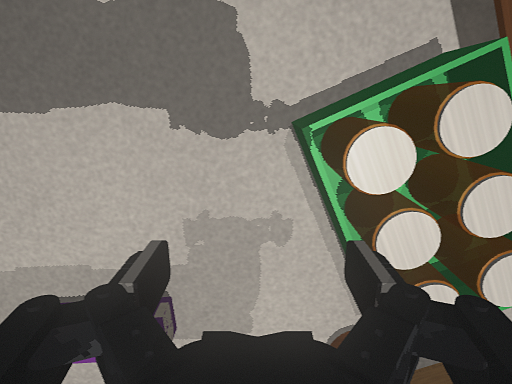

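The brown carton is at about (245,165) in the side picture and (290,162) in the scene picture. The empty bay is the middle one, at side (295,305). I'll enlarge both areas.

```bash
python3 - <<'E'
import cv2,numpy as np
s=cv2.imread("pics/a_scene.png");d=cv2.imread("pics/a_side.png")
def crop(im,x,y,w,h,k): return cv2.resize(im[y:y+h,x:x+w],None,fx=k,fy=k,interpolation=cv2.INTER_CUBIC)
cv2.imwrite("pics/b1.png",np.hstack([crop(s,250,130,80,60,5),crop(d,220,130,80,60,5)]))
cv2.imwrite("pics/b2.png",np.hstack([crop(s,95,235,120,100,3.3),crop(d,245,255,100,100,3.3*1)]))
E
```

```text
(no output)
```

View pics/b1.png

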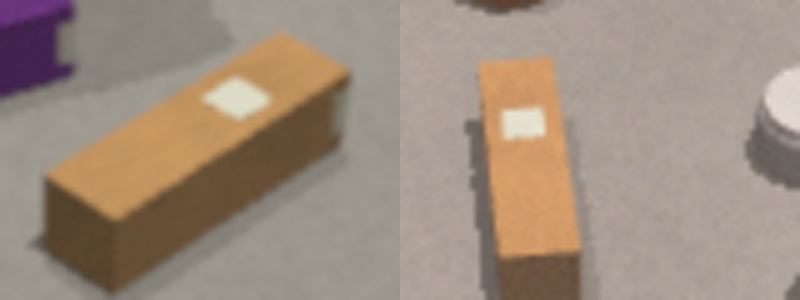

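View pics/b2.png

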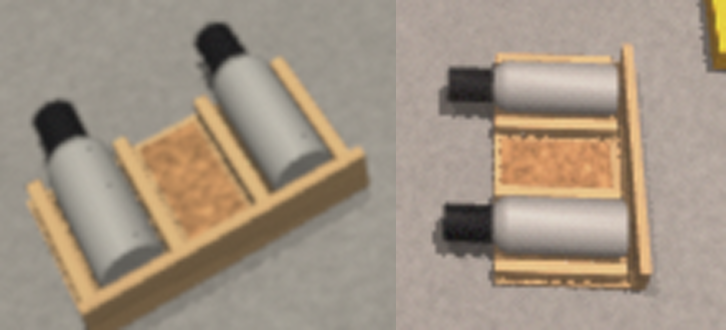

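```bash
python3 - <<'E'
import cv2,numpy as np
s=cv2.imread("pics/a_scene.png");d=cv2.imread("pics/a_side.png")
def crop(im,x,y,w,h,k): return cv2.resize(np.clip(im[y:y+h,x:x+w].astype(float)*1.6,0,255).astype(np.uint8),None,fx=k,fy=k,interpolation=cv2.INTER_CUBIC)
cv2.imwrite("pics/b3.png",np.hstack([crop(s,252,155,40,35,10),crop(d,230,165,40,35,10)]))
E
```

```text
(no output)
```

View pics/b3.png

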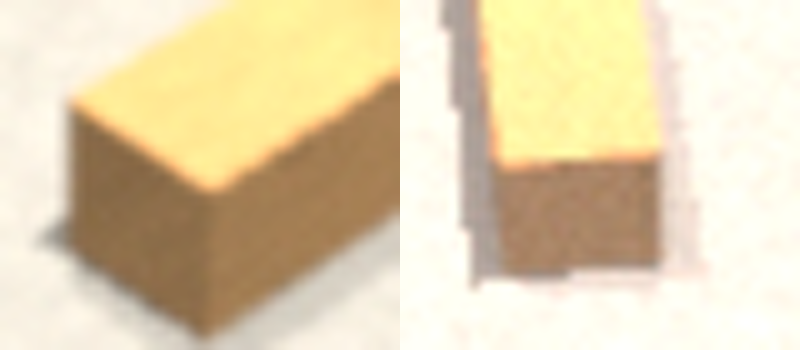

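```bash
python3 - <<'E'
import cv2,numpy as np
s=cv2.imread("pics/a_scene.png");d=cv2.imread("pics/a_side.png")
def crop(im,x,y,w,h,k): return cv2.resize(np.clip(im[y:y+h,x:x+w].astype(float)*1.5,0,255).astype(np.uint8),None,fx=k,fy=k,interpolation=cv2.INTER_CUBIC)
a=np.hstack([crop(s,125,120,150,100,2.6),crop(d,165,130,150,100,2.6)])
b=np.hstack([crop(s,265,130,75,50,5.2),crop(d,165,190,75,50,5.2)]); 
h=min(a.shape[1],b.shape[1])
cv2.imwrite("pics/b4.png",np.vstack([a[:,:h],b[:,:h]]))
E
```

```text
(no output)
```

View pics/b4.png

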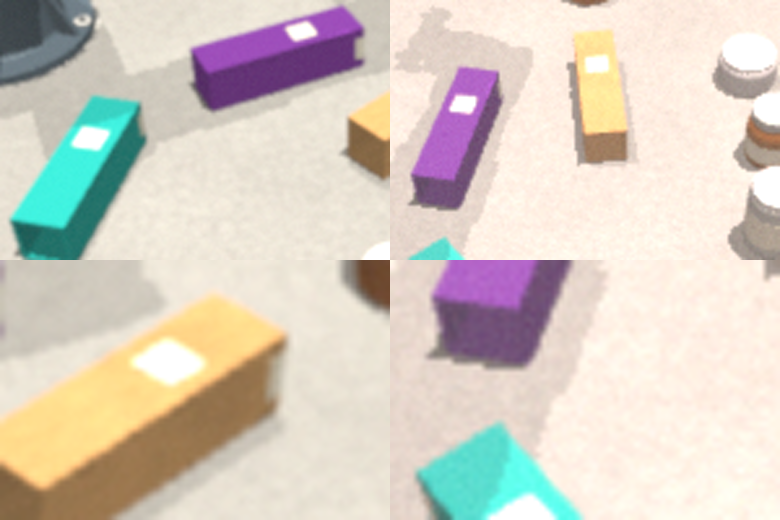

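```bash
cat > h.py <<'E'
import numpy as np,cv2,json
from scipy.optimize import least_squares
from scipy.spatial.transform import Rotation as R
from workcell import *
def ray(c,uv,z):
    K=c["intrinsics"];Rm=cv2.Rodrigues(c["rvec"])[0]
    d=Rm.T@np.linalg.inv(K)@np.array([uv[0],uv[1],1.]);o=-Rm.T@np.asarray(c["tvec"]).ravel()
    return o+d*(z-o[2])/d[2]
def proj(c,P):
    return cv2.projectPoints(np.atleast_2d(np.asarray(P,float)),c["rvec"],c["tvec"],c["intrinsics"],None)[0][:,0]
def ori(zdir,xdir):
    z=np.array(zdir,float);z/=np.linalg.norm(z);x=np.array(xdir,float);x-=z*(x@z);x/=np.linalg.norm(x)
    return R.from_matrix(np.c_[x,np.cross(z,x),z]).as_rotvec()
def planar_fit(obs,x0):
    # obs: list of (cal, local xyz, uv) ; pose x,y,yaw
    L=np.array([o[1] for o in obs],float)
    def f(p):
        c,s=np.cos(p[2]),np.sin(p[2])
        W=np.c_[p[0]+c*L[:,0]-s*L[:,1],p[1]+s*L[:,0]+c*L[:,1],L[:,2]]
        return np.concatenate([proj(o[0],w)[0]-o[2] for o,w in zip(obs,W)])
    r=least_squares(f,x0,x_scale=[100,100,1],loss='soft_l1');return r.x,f(r.x).reshape(-1,2)
E
python3 - <<'E'
from h import *
cs,cd=get_calibration("scene"),get_calibration("side")
for n,c,ps in(("s",cs,[(259,165.6),(273.6,174),(320,144.4),(306,136.6)]),("d",cd,[(236,142),(250.4,141.6),(256,180),(239.6,181)])):
    for p in ps: print(n,p,ray(c,p,56)[:2].round(1))
# carton: local x toward closed(+y)
o=[(cs,(-100,28,56),(259,165.6)),(cs,(-100,-28,56),(273.6,174)),(cs,(100,-28,56),(320,144.4)),(cs,(100,28,56),(306,136.6)),
(cd,(100,28,56),(236,142)),(cd,(100,-28,56),(250.4,141.6)),(cd,(-100,-28,56),(256,180)),(cd,(-100,28,56),(239.6,181)),(cs,(-100,-28,0),(273,188.4))]
x,r=planar_fit(o,(450,150,1.5));print(x.round(3));print(r.round(1).tolist())
# rack rough
for p in [(397/3.3,0)]: pass
f=lambda u,v:(245+(u-396)/3.3,255+v/3.3)
g=lambda u,v:(95+u/3.3,235+v/3.3)
for n,p,z in(("back end far",f(631,45),36),("back end near",f(648,275),36),("front+y top",f(497,55),22),("front-y",f(497,272),22),("pad1",f(499,140),6),("pad2",f(499,190),6)): print(n,ray(cd,p,z).round(1))
for n,p,z in(("cap top b",f(450,85),27),("cap c",f(445,222),27)):print(n,ray(cd,p,z).round(1))
for n,p in(("can",(313,218)),("jar",(312,186)),("low",(303,158)),("pasta",(350,262)),("pasta2",(350,235)),("bowl",(241,121)),("teal",(200,258)),("purp",(190,190))):print(n,ray(cd,p,20).round(0))
E
```

```text
s (259, 165.6) [501.1 135.2]
s (273.6, 174) [554.7 136.7]
s (320, 144.4) [561.3 332.6]
s (306, 136.6) [506.  335.2]
d (236, 142) [507.3 338.3]
d (250.4, 141.6) [560.7 332.6]
d (256, 180) [553.6 135. ]
d (239.6, 181) [498.4 138.6]
[529.966 236.269   1.538]
[[-0.1, -0.7], [-0.4, 0.2], [0.6, -0.4], [0.2, -0.3], [-0.5, 0.2], [0.0, -0.5], [0.3, -0.1], [0.1, 0.3], [-0.2, 1.1]]
back end far [ 674.8 -208.    36. ]
back end near [ 639.  -394.9   36. ]
front+y top [ 562.4 -193.3   22. ]
front-y [ 530. -372.   22.]
pad1 [ 552.2 -262.     6. ]
pad2 [ 544.6 -303.6    6. ]
cap top b [ 517.8 -217.7   27. ]
cap c [ 496.5 -330.8   27. ]
can [715. -23.  20.]
jar [745. 112.  20.]
low [747. 253.  20.]
pasta [ 781. -193.   20.]
pasta2 [ 811. -103.   20.]
bowl [544. 508.  20.]
teal [ 352. -117.   20.]
purp [328. 155.  20.]
```

```bash
python3 - <<'E'
import cv2,numpy as np
s=cv2.imread("pics/a_scene.png");d=cv2.imread("pics/a_side.png")
def crop(im,x,y,w,h,k): return cv2.resize(im[y:y+h,x:x+w],None,fx=k,fy=k,interpolation=cv2.INTER_CUBIC)
cv2.imwrite("pics/c1.png",crop(s,95,240,115,95,6.5))
cv2.imwrite("pics/c2.png",crop(d,250,260,85,90,6.5))
E
```

```text
(no output)
```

View pics/c1.png

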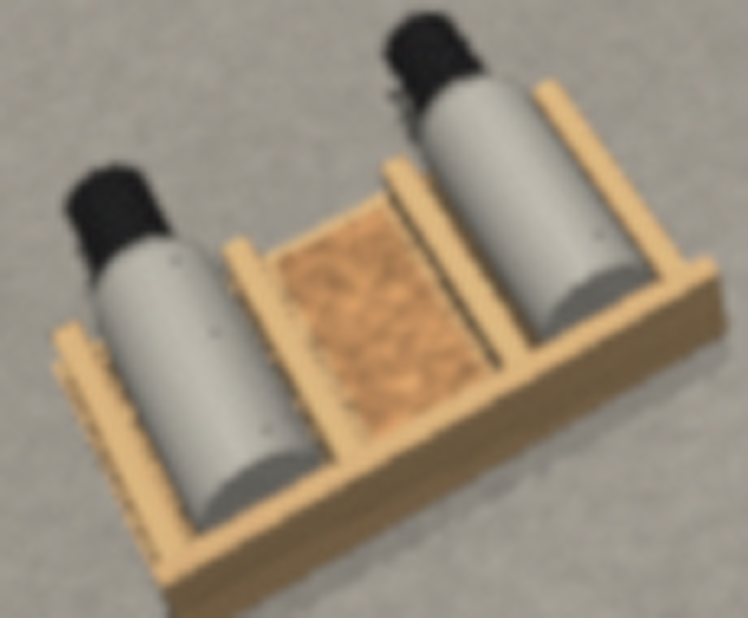

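View pics/c2.png

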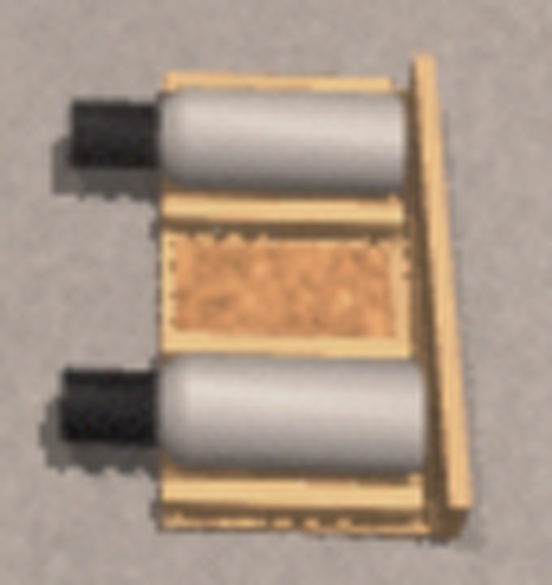

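```bash
python3 - <<'E'
from h import *
cs,cd=get_calibration("scene"),get_calibration("side")
S=lambda u,v:(95+u/6.5,240+v/6.5)
D=lambda u,v:(250+u/6.5,260+v/6.5)
o=[(cs,(-50,-87,22),S(68,328)),(cs,(-50,-29,22),S(238,241)),(cs,(-50,29,22),S(400,160)),(cs,(-50,87,22),S(548,86)),
(cd,(-50,87,22),D(167,78)),(cd,(-50,29,22),D(163,212)),(cd,(-50,-29,22),D(162,345)),(cd,(-50,-87,22),D(163,492)),
(cd,(58,29,22),D(404,213)),(cd,(58,-29,22),D(411,347)),(cd,(58,-87,22),D(424,493))]
x,r=planar_fit(o,(600,-280,-.19));print(x.round(3));print(r.round(1).tolist())
c,s=np.cos(x[2]),np.sin(x[2])
p=np.array([x[0]-20*c,x[1]-20*s,6]);print("pad",p.round(1))
print((proj(cs,p)-[95,240])*6.5,(proj(cd,p)-[250,260])*6.5)
print("pad sides",[ray(cd,D(*q),6).round(1) for q in((175,240),(390,240),(175,335),(395,335))])
E
```

```text
[ 5.94506e+02 -2.88559e+02 -1.87000e-01]
[[-0.6, -0.6], [-0.7, -0.3], [-1.1, -0.3], [-0.6, -0.6], [-0.3, -0.2], [0.1, -1.5], [0.1, -1.2], [-0.3, -1.2], [2.9, -0.1], [3.3, 0.2], [2.9, 0.5]]
pad [ 574.9 -284.8    6. ]
[[358.88377704 286.15724135]] [[233.96434303 287.56238639]]
pad sides [array([ 554.4, -260.8,    6. ]), array([ 643.9, -273.9,    6. ]), array([ 547. , -301.1,    6. ]), array([ 636. , -314.2,    6. ])]
```

```bash
python3 - <<'E'
from h import *
cs,cd=get_calibration("scene"),get_calibration("side")
S=lambda u,v:(95+u/6.5,240+v/6.5)
D=lambda u,v:(250+u/6.5,260+v/6.5)
o=[(cs,(-50,-87,22),S(68,328)),(cs,(-50,-29,22),S(238,241)),(cs,(-50,29,22),S(400,160)),(cs,(-50,87,22),S(548,86)),
(cd,(-50,87,22),D(167,78)),(cd,(-50,29,22),D(163,212)),(cd,(-50,-29,22),D(162,345)),(cd,(-50,-87,22),D(163,492))]
x,r=planar_fit(o,(600,-280,-.19));print(x.round(3));print(r.round(1).tolist())
c,s=np.cos(x[2]),np.sin(x[2]);Ri=np.array([[c,s],[-s,c]])
for n,cc,q,z in(("capB",cd,D(72,133),27),("capC",cd,D(62,406),27),("baseB",cd,D(405,138),27),("baseC",cd,D(425,415),27),("board in",cd,D(412,60),36),("board out",cd,D(434,60),36),("in",cd,D(448,505),36),("out",cd,D(470,505),36),("ribback",cd,D(404,213),22),("s board in R",cs,S(705,262),36),("s out",cs,S(168,580),36),("capBs",cs,S(428,20),27),("capCs",cs,S(112,175),27),("sho",cs,S(402,162),22)):
    print(n,(Ri@(ray(cc,q,z)[:2]-x[:2])).round(1))
E
```

```text
[ 5.95610e+02 -2.89116e+02 -1.88000e-01]
[[-0.5, -0.2], [-0.6, 0.1], [-0.9, 0.2], [-0.4, -0.2], [0.1, -0.0], [0.5, -1.4], [0.5, -1.1], [0.1, -1.0]]
capB [-90.6  56.5]
capC [-90.3 -60. ]
baseB [50.7 60.2]
baseC [ 51.5 -57.4]
board in [54.6 92.3]
board out [64.1 92.7]
in [ 56.6 -94.5]
out [ 64.9 -94.2]
ribback [49.  28.7]
s board in R [57.4 93.6]
s out [ 64.1 -90.9]
capBs [-97.2  64.3]
capCs [-96.  -53.5]
sho [-48.   31.1]
```

Both fits are consistent:
- **Carton:** (530, 236), yaw 1.538.
- **Rack:** (595.5, -289), yaw -0.188, with the middle bay empty. The neighbouring flasks measure out at home, with their middles at rack x of about -20.

My plan is to tilt the carton over the table so the table stops the cap about 48 mm out. First I'll check IK for each phase.

```bash
cat >> h.py <<'E'
C=np.array([530.,236.3]);CY=1.538
RK=np.array([595.5,-289.]);RY=-0.188
OUT=48
def carton_pose(th,clr=2.,gx=-20,gz=28,sgn=1):
    """tool pose holding carton at tilt th (mouth down), cap stop point P pivoting on table"""
    u2=np.array([np.cos(CY),np.sin(CY)])
    u=np.r_[u2*np.cos(th),np.sin(th)];n=np.r_[-u2*np.sin(th),np.cos(th)]
    L=100+OUT
    H=max(L*np.sin(th)-11*np.cos(th),100*np.sin(th),0)+clr
    hor=C-u2*L+u2*(L*np.cos(th)+11*np.sin(th))-u2*11*0
    o=np.r_[hor,H]
    jaw=np.r_[np.sin(CY),-np.cos(CY),0]*sgn
    return o+u*gx+n*gz, ori(-n,jaw)
E
python3 - <<'E'
from h import *
for sg in(1,-1):
    for th in(0,20,35,44):
        p,o=carton_pose(np.radians(th),sgn=sg);q=solve_ik(p,o);print(sg,th,p.round(0),None if q is None else q.round(2))
u2=np.array([np.cos(CY),np.sin(CY)]);ur=np.array([np.cos(RY),np.sin(RY)])
for sg in(1,-1):
    j=np.r_[np.sin(CY),-np.cos(CY),0]*sg; g=C-u2*(100+OUT-6)
    print('grasp',sg,g,solve_ik(np.r_[g,26],ori((0,0,-1),j)))
    jr=np.r_[np.sin(RY),-np.cos(RY),0]*sg; g=RK+ur*(-42-70+6)
    for z in(28,120):print('place',sg,g,solve_ik(np.r_[g,z],ori((0,0,-1),jr)))
E
```

```text
1 0 [529. 216.  30.] [ 0.39  0.47 -0.26  0.84  0.    1.99]
1 20 [529. 203.  62.] [ 0.19  0.39 -0.36  0.74  0.34  1.81]
1 35 [528. 183.  89.] [ 0.03  0.39 -0.39  0.75  0.61  1.65]
1 44 [528. 169. 103.] [-0.06  0.42 -0.38  0.8   0.77  1.53]
-1 0 [529. 216.  30.] [ 0.39  0.47 -0.26  0.84  0.   -1.15]
-1 20 [529. 203.  62.] [ 0.19  0.39 -0.36  0.74  0.34 -1.33]
-1 35 [528. 183.  89.] [ 0.03  0.39 -0.39  0.75  0.61 -1.49]
-1 44 [528. 169. 103.] [-0.06  0.42 -0.38  0.8   0.77 -1.61]
grasp 1 [525.34375641  94.37636069] [ 0.17775087  0.42427063 -0.36002857  0.78649712  0.          1.78134352]
place 1 [ 491.3677212  -269.18918193] [-0.50118067  0.45849514 -0.2915349   0.82076628  0.          2.82841198]
place 1 [ 491.3677212  -269.18918193] [-0.50118067  0.36926753 -0.16523291  1.03629589  0.          2.82841198]
grasp -1 [525.34375641  94.37636069] [ 0.17775087  0.42427063 -0.36002857  0.78649712  0.         -1.36024913]
place -1 [ 491.3677212  -269.18918193] [-0.50118067  0.45849514 -0.2915349   0.82076628  0.         -0.31318067]
place -1 [ 491.3677212  -269.18918193] [-0.50118067  0.36926753 -0.16523291  1.03629589  0.         -0.31318067]
```

```bash
python3 - <<'E'
from h import *
p,o=carton_pose(0.,clr=0)
reach(p+[0,0,110],o)
c=get_calibration("wrist");im=snapshot("wrist")
cv2.imwrite("pics/w1.png",im)
u2=np.array([np.cos(CY),np.sin(CY)]);n2=np.array([-u2[1],u2[0]])
for a,b in((-100,28),(-100,-28),(100,28),(100,-28)):
    P=np.r_[C+a*u2+b*n2,56];print(a,b,proj(c,P)[0].round(1))
print(read_state()["time"],read_state()["position"],p)
E
```

```text
-100 28 [223.  295.7]
-100 -28 [291.5 295.8]
100 28 [213.3  21.9]
100 -28 [302.9  22.1]
1.8083 [529.0224861  217.35058469 138.36719972] [529.34419104 216.31075503  28.        ]
```

View pics/w1.png

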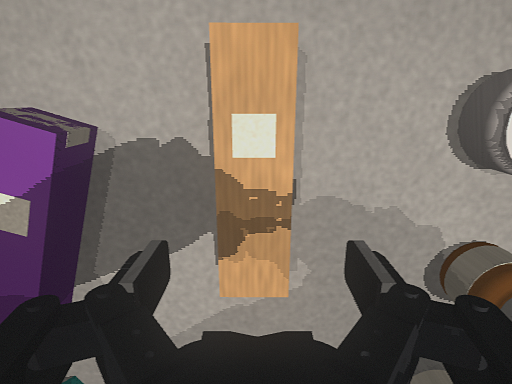

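The wrist picture shows the carton's corners at (209,23), (298,23), (289,297) and (219,297). That is within 4 px, about 2 mm, of the prediction, so I'll grasp and tilt.

```bash
sed -i 's/C=np.array(\[530.,236.3\]);CY=1.538/C=np.array([528.,236.3]);CY=1.54/' h.py; python3 - <<'E'
from h import *
p,o=carton_pose(0.,clr=0)
movel(p,o,rate=120)
close_gripper(60)
s=read_state();print(s["grip_width"],s["position"],s["contact_force"])
p,o=carton_pose(0.,clr=20);movel(p,o,rate=60)
print(read_state()["contact_force"])
p,o=carton_pose(np.radians(20),clr=3);movel(p,o,rate=60)
s=read_state();print(s["time"],s["grip_width"],s["contact_force"])
cv2.imwrite("pics/t1.png",np.hstack([snapshot("scene")[90:240,200:400],snapshot("side")[90:240,180:380]]).repeat(2,0).repeat(2,1))
E
```

```text
55.517131856330444 [527.68729891 216.48632071  28.81460619] [-0.98004836  0.13525007  5.58644461]
[-0.24089032  0.50074409 -2.89344292]
4.2417 55.33577586831588 [ 1.07765723  0.11093621 -2.45169728]
```

View pics/t1.png

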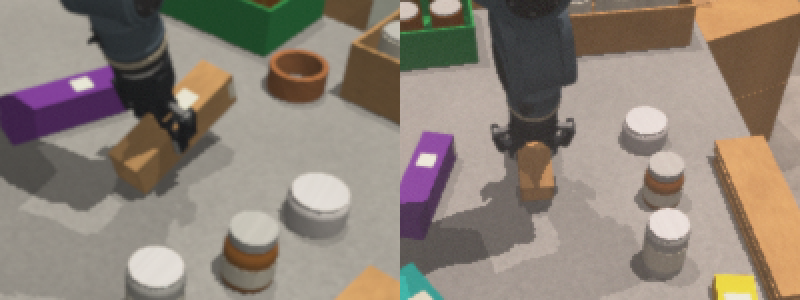

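The carton is held at a 20° tilt, mouth down. I'll keep tilting in small steps and watch the moment.

```bash
python3 - <<'E'
from h import *
for th in (24,27,30,33,36,39,42):
    p,o=carton_pose(np.radians(th),clr=3);movel(p,o,rate=40);
    s=read_state();print(th,round(s["time"],2),s["contact_force"].round(2),s["ft_torque"].round(2))
pause(0.3);s=read_state();print(s["time"],s["contact_force"].round(2),s["ft_torque"].round(2))
a,b=snapshot("scene"),snapshot("side")
cv2.imwrite("pics/t2.png",np.hstack([a[120:220,230:330],b[120:220,210:310]]).repeat(4,0).repeat(4,1))
E
```

```text
24 4.72 [ 0.13 -0.44 -2.55] [-0.64 -0.01 -0.04]
27 5.03 [ 0.66 -0.03 -3.06] [-0.75  0.01 -0.01]
30 5.35 [ 0.08  1.4  -2.39] [-0.79  0.04  0.02]
33 5.67 [ 0.53  0.8  -2.81] [-0.81  0.02 -0.02]
36 5.98 [-0.4   0.66 -2.56] [-0.93 -0.02  0.01]
39 6.3 [ 0.58 -0.06 -3.83] [-0.88  0.03 -0.03]
42 6.62 [ 0.68  0.14 -1.38] [-0.83  0.03 -0.02]
6.9167 [-0.83 -0.25 -2.16] [-0.93  0.06 -0.04]
```

View pics/t2.png

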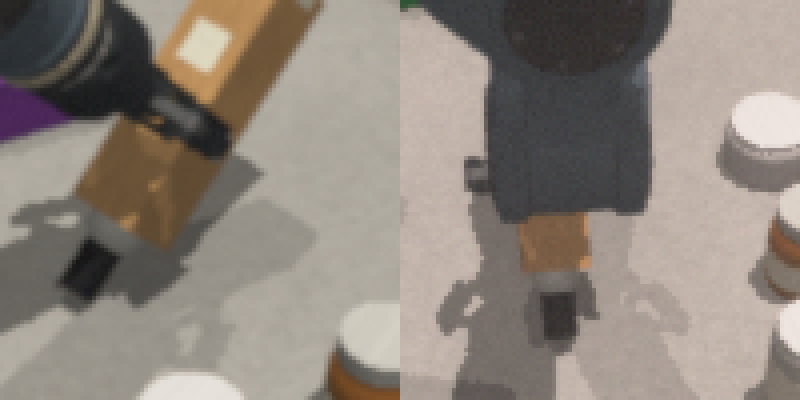

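The black cap and a little of the shoulder are out, with the cap resting near the table at scene (250,190). Now I'll rotate the carton back, still using the table as the stop, and lay it down.

```bash
python3 - <<'E'
from h import *
for th in (36,30,25,20,10,4):
    p,o=carton_pose(np.radians(th),clr=3.5);movel(p,o,rate=60)
p,o=carton_pose(0,clr=3);movel(p,o,rate=50)
p,o=carton_pose(0,clr=0.5);movel(p,o,rate=20)
s=read_state();print(s["time"],s["contact_force"].round(2))
for k in range(4):
    if read_state()["contact_force"][2]>1.5: break
    p[2]-=0.6;movel(p,rate=20)
s=read_state();print(s["position"],s["contact_force"].round(2))
a,b=snapshot("scene"),snapshot("side")
cv2.imwrite("pics/t3.png",np.hstack([a[120:220,230:330],b[120:220,210:310]]).repeat(4,0).repeat(4,1))
E
```

```text
9.7667 [-0.52  1.18 -0.55]
[527.57754814 216.05796358  28.81247919] [-2.24 -0.89  7.55]
```

View pics/t3.png

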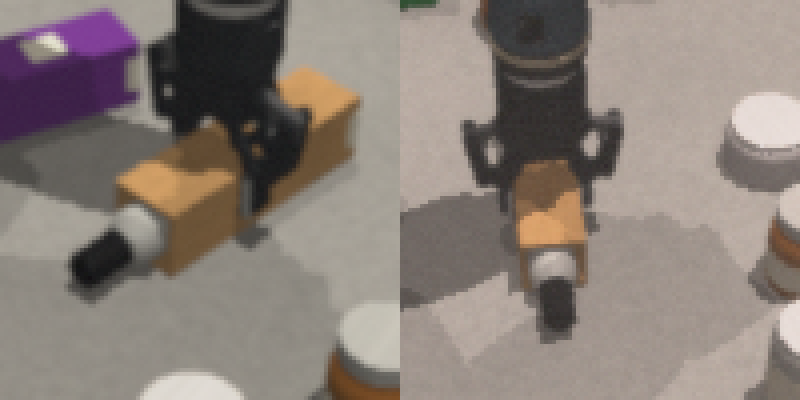

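The carton is flat again with the cap exposed at scene (255,185). I'll release it and look from above the cap.

```bash
python3 - <<'E'
from h import *
open_gripper()
s=read_state();p=s["position"].copy();p[2]=140;movel(p,rate=200)
u2=np.array([np.cos(CY),np.sin(CY)])
g=C-u2*(100+OUT-6)
reach(np.r_[g+[0,-35],150],ori((0,0,-1),np.r_[np.sin(CY),-np.cos(CY),0]))
pause(.1)
c=get_calibration("wrist");im=snapshot("wrist");cv2.imwrite("pics/w2.png",im)
np.save("w2cal.npy",c,allow_pickle=True)
for P in(np.r_[C-u2*148,25],np.r_[C-u2*100,25],np.r_[C-u2*100+[28,0],56],np.r_[C-u2*100-[28,0],56],np.r_[C-u2*100+[28,0],56]):print(proj(c,P)[0].round(1))
print(read_state()["time"])
for n in("scene","side"):cv2.imwrite(f"pics/d_{n}.png",snapshot(n))
E
```

```text
[256.2 154.4]
[256.3  95. ]
[296.1  93.1]
[216.3  95.5]
[296.1  93.1]
12.0583
```

View pics/w2.png

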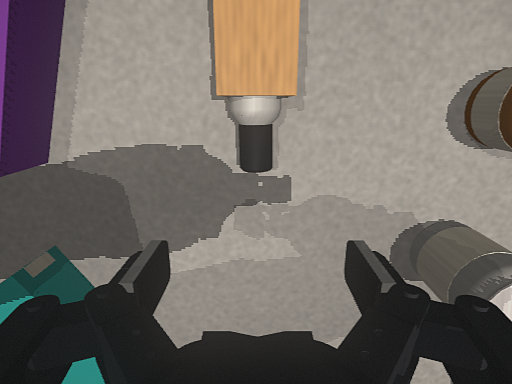

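```bash
python3 - <<'E'
from h import *
c=np.load("w2cal.npy",allow_pickle=True).item()
for z in(11,25,39):print(z,ray(c,(256,172),z).round(1),ray(c,(256,125),z).round(1))
print(ray(c,(257,96),56).round(1))
d=cv2.imread("pics/d_side.png");s=cv2.imread("pics/d_scene.png")
cv2.imwrite("pics/t4.png",np.hstack([s[150:210,240:300],d[165:225,225:285]]).repeat(6,0).repeat(6,1))
E
```

```text
11 [522.6  69.8  11. ] [523.9 111.7  11. ]
25 [522.8  73.1  25. ] [524.  112.8  25. ]
39 [522.9  76.4  39. ] [524.1 113.9  39. ]
[525.5 135.2  56. ]
```

View pics/t4.png

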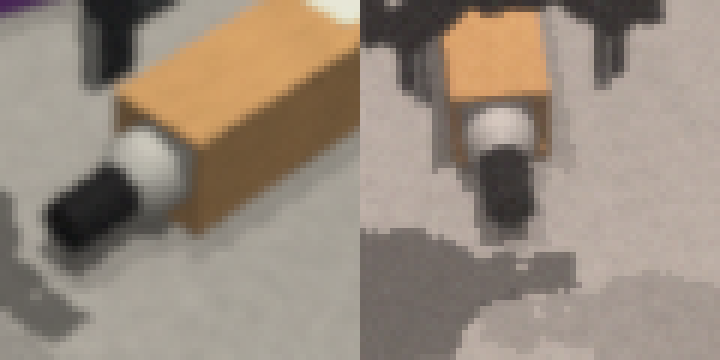

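The cap's end is at about (523, 74.5) and the mouth at y of about 135.5, so the flask is about 61 mm out, inside the 25–90 mm window. I'll grasp near the cap's end so that opening later clears the neighbouring caps, then draw the flask out.

```bash
python3 - <<'E'
from h import *
o=ori((0,0,-1),np.r_[np.sin(CY),-np.cos(CY),0]);u=np.r_[np.cos(CY),np.sin(CY),0]
g=np.array([523.2,81.5,26.])
reach(g+[0,0,60],o);movel(g,o,rate=100)
s=read_state();print(s["position"],s["contact_force"])
close_gripper(90)
s=read_state();print(s["grip_width"],s["position"],s["contact_force"])
movel(g-u*4+[0,0,1.5],o,rate=30)
movel(g-u*110+[0,0,3],o,rate=80)
s=read_state();print(s["time"],s["grip_width"],s["contact_force"])
movel(g-u*112+[0,0,90],o,rate=120)
s=read_state();print(s["time"],s["grip_width"],s["position"],s["contact_force"])
for n in("scene","side","wrist"):cv2.imwrite(f"pics/e_{n}.png",snapshot(n))
d=cv2.imread("pics/e_side.png");s=cv2.imread("pics/e_scene.png")
cv2.imwrite("pics/t5.png",np.hstack([s[120:270,150:300],d[120:270,190:340]]).repeat(2,0).repeat(2,1))
E
```

```text
[523.86003362  81.43280195  26.8534615 ] [0.78917754 0.02384996 0.86560866]
24.922711264482015 [523.2654923  81.4573559  26.1271052] [-0.31329086 -0.78509303  1.83067011]
15.6417 25.366699808735955 [-0.02743692  0.24730644 -1.99408293]
16.5167 25.371167640569215 [519.30792097 -30.34622556 115.3878804 ] [ 0.44590731  0.39394715 -1.26959001]
```

View pics/t5.png

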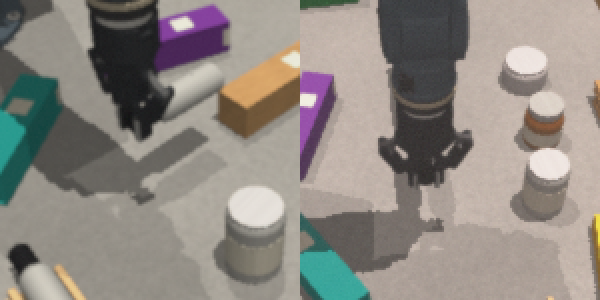

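View pics/e_wrist.png

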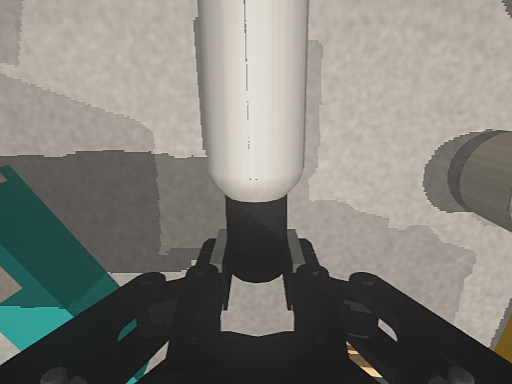

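```bash
python3 - <<'E'
from h import *
s=read_state();p=s["position"];c=get_calibration("wrist")
u=np.r_[np.cos(CY),np.sin(CY),0];n=np.r_[-u[1],u[0],0]
print(R.from_rotvec(s["tool_rot"]).as_matrix().round(3))
for a in (-14,-10,-6,-2): print(a,[proj(c,p+u*a+[0,0,z])[0].round(1) for z in(-14,0,13)])
for tilt in(-5,0,5,10):
    t=np.radians(tilt);ut=u*np.cos(t)+np.r_[0,0,np.sin(t)]
    # body silhouettes: sample circle
    out=[]
    for a in(50,70,85,100):
        ph=np.linspace(0,2*np.pi,60);nt=np.cross(ut,n)
        Q=p+ut*(a-7)+21*(np.outer(np.cos(ph),n)+np.outer(np.sin(ph),nt));q=proj(c,Q);out.append((q[:,0].min().round(0),q[:,0].max().round(0),q[:,1].mean().round(0)))
    print(tilt,out)
E
```

```text
[[ 1.    -0.031 -0.001]
 [-0.031 -1.     0.   ]
 [-0.001 -0.    -1.   ]]
-14 [array([257.3, 269.1]), array([257.3, 284.6]), array([257.3, 301.9])]
-10 [array([257.3, 262.4]), array([257.3, 277.5]), array([257.3, 294.2])]
-6 [array([257.3, 255.7]), array([257.3, 270.2]), array([257.3, 286.4])]
-2 [array([257.3, 248.8]), array([257.3, 262.8]), array([257.3, 278.5])]
-5 [(np.float64(210.0), np.float64(305.0), np.float64(170.0)), (np.float64(208.0), np.float64(307.0), np.float64(123.0)), (np.float64(207.0), np.float64(308.0), np.float64(86.0)), (np.float64(206.0), np.float64(309.0), np.float64(48.0))]
0 [(np.float64(209.0), np.float64(306.0), np.float64(172.0)), (np.float64(206.0), np.float64(309.0), np.float64(124.0)), (np.float64(204.0), np.float64(311.0), np.float64(85.0)), (np.float64(202.0), np.float64(313.0), np.float64(43.0))]
5 [(np.float64(207.0), np.float64(308.0), np.float64(174.0)), (np.float64(204.0), np.float64(311.0), np.float64(126.0)), (np.float64(201.0), np.float64(314.0), np.float64(86.0)), (np.float64(198.0), np.float64(317.0), np.float64(41.0))]
10 [(np.float64(206.0), np.float64(309.0), np.float64(178.0)), (np.float64(202.0), np.float64(313.0), np.float64(130.0)), (np.float64(198.0), np.float64(317.0), np.float64(88.0)), (np.float64(194.0), np.float64(321.0), np.float64(40.0))]
```

The flask is held level, with the TCP about 5 mm from the cap's top and a yaw error of about 0.02 rad, which I'll correct. Next I carry it over the rack and look before lowering.

```bash
python3 - <<'E'
from h import *
ty=RY-0.022
o=ori((0,0,-1),np.r_[np.sin(ty),-np.cos(ty),0]);ur=np.array([np.cos(RY),np.sin(RY)])
s=read_state();p=s["position"].copy();p[2]=165;movel(p,rate=150)
g=RK+ur*(-107)
reach(np.r_[g,165],o)
movel(np.r_[g,75],o,rate=120)
pause(.2)
s=read_state();print(s["time"],s["grip_width"],s["position"])
c=get_calibration("wrist");np.save("w3cal.npy",c,allow_pickle=True)
for n in("wrist","scene","side"):cv2.imwrite(f"pics/f_{n}.png",snapshot(n))
nr=np.array([-ur[1],ur[0]])
for l in((-50,-29),(-50,29),(30,-29),(30,29)):print(l,proj(c,np.r_[RK+ur*l[0]+nr*l[1],22])[0].round(0))
d=cv2.imread("pics/f_side.png");s=cv2.imread("pics/f_scene.png")
cv2.imwrite("pics/t6.png",np.hstack([s[220:340,90:220],d[240:360,220:350]]).repeat(3,0).repeat(3,1))
E
```

```text
19.4333 24.984182062385866 [ 490.80512891 -269.21071013   75.72238257]
(-50, -29) [302. 128.]
(-50, 29) [205. 130.]
(30, -29) [305. -29.]
(30, 29) [194. -26.]
```

View pics/t6.png

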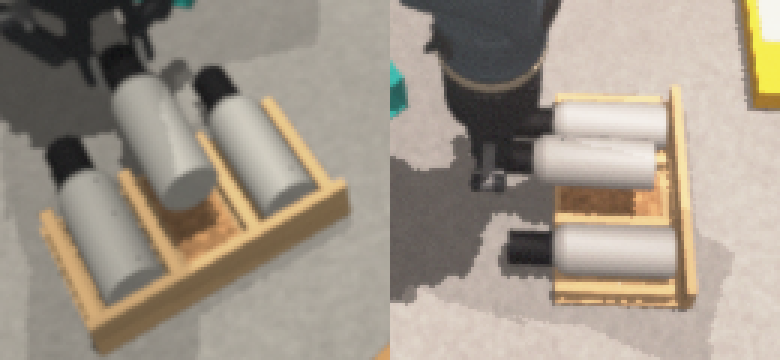

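View pics/f_wrist.png

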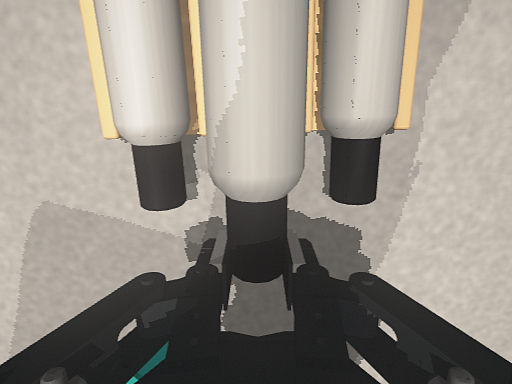

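```bash
python3 - <<'E'
from h import *
im=cv2.imread("pics/f_wrist.png");cv2.imwrite("pics/t7.png",cv2.resize(im[60:220,90:430],None,fx=2.3,fy=2.3,interpolation=cv2.INTER_CUBIC))
c=np.load("w3cal.npy",allow_pickle=True).item()
ur=np.array([np.cos(RY),np.sin(RY)]);nr=np.array([-ur[1],ur[0]])
for uv,z in(((189,135),22),((204,134),22),((306,132),22),((325,131),22),((104,138),22),((117,137),22),((396,129),22),((409,129),22),((162,208),27),((355,202),27)):
    d=ray(c,uv,z)[:2]-RK;print(uv,round(d@ur,1),round(d@nr,1))
E
```

```text
(189, 135) -52.6 38.5
(204, 134) -52.2 29.5
(306, 132) -52.4 -31.4
(325, 131) -52.0 -42.7
(104, 138) -53.3 89.5
(117, 137) -52.9 81.7
(396, 129) -51.7 -84.8
(409, 129) -51.9 -92.6
(162, 208) -96.7 58.1
(355, 202) -95.4 -62.1
```

View pics/t7.png

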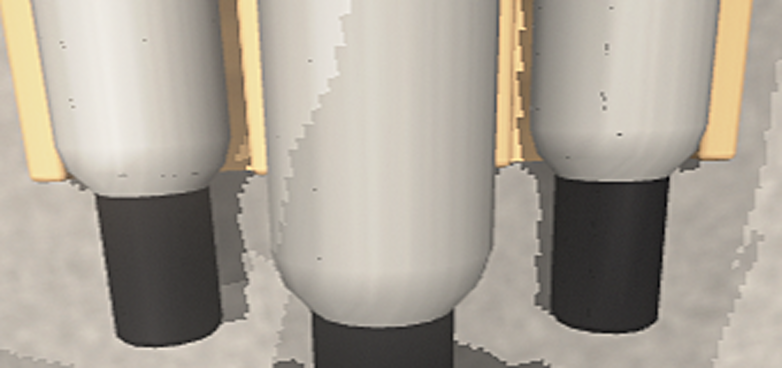

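The ribs agree with the rack fit to within about 1–2 mm (y bias of about -1 mm), and the caps of the neighbours at (162,208) and (355,202) are clear. Now I lower it.

```bash
python3 - <<'E'
from h import *
ty=RY-0.022
o=ori((0,0,-1),np.r_[np.sin(ty),-np.cos(ty),0]);ur=np.array([np.cos(RY),np.sin(RY)]);nr=np.array([-ur[1],ur[0]])
g=RK+ur*(-107.5)+nr*(-1)
movel(np.r_[g,40],o,rate=80)
f0=read_state()["contact_force"];print(f0)
z=31.;
while z>=26:
    movel(np.r_[g,z],o,rate=25)
    s=read_state();f=s["contact_force"];print(round(z,1),s["position"].round(1),f.round(2))
    if f[2]-f0[2]>2.5: break
    z-=0.7
print(s["time"])
for n in("wrist","scene","side"):cv2.imwrite(f"pics/g_{n}.png",snapshot(n))
d=cv2.imread("pics/g_side.png");s=cv2.imread("pics/g_scene.png")
cv2.imwrite("pics/t8.png",np.hstack([s[220:340,90:220],d[240:360,220:350]]).repeat(3,0).repeat(3,1))
E
```

```text
[-0.01812632  0.18120433 -0.98609452]
31.0 [ 489.6 -269.9   30.9] [-1.21  0.47 -1.13]
30.3 [ 489.7 -269.9   30.4] [-1.13 -0.35 -1.16]
29.6 [ 489.8 -269.9   29.6] [-0.11 -0.23 -0.38]
28.9 [ 489.7 -269.9   28.9] [ 0.   -0.29 -0.96]
28.2 [ 489.6 -269.9   28.3] [-0.72 -0.47  2.5 ]
21.6833
```

View pics/t8.png

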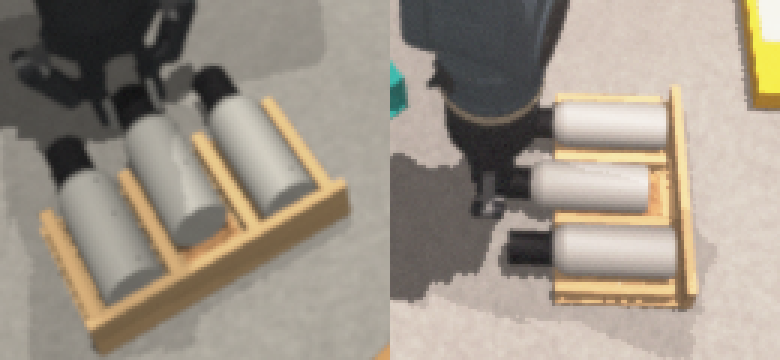

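View pics/g_wrist.png

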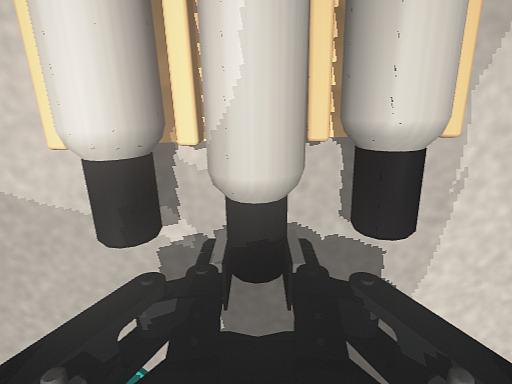

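The flask lies on the bay floor between the ribs, with contact felt at z 28.2. The pads sit just in front of the neighbouring cap ends, so I'll open, back off and look.

```bash
python3 - <<'E'
from h import *
open_gripper()
s=read_state();print(s["contact_force"].round(2),s["grip_width"],s["time"])
ur=np.array([np.cos(RY),np.sin(RY)])
p=s["position"].copy();p[2]=110;movel(p,rate=150)
p[:2]-=ur*40;p[2]=130;movel(p,rate=150);pause(.1)
c=get_calibration("wrist");np.save("w4cal.npy",c,allow_pickle=True)
cv2.imwrite("pics/h_wrist.png",snapshot("wrist"));print(read_state()["time"])
for n in("scene","side"):cv2.imwrite(f"pics/h_{n}.png",snapshot(n))
E
```

```text
[-1.15  0.51 -0.18] 84.98050667804206 22.45
23.7417
```

View pics/h_wrist.png

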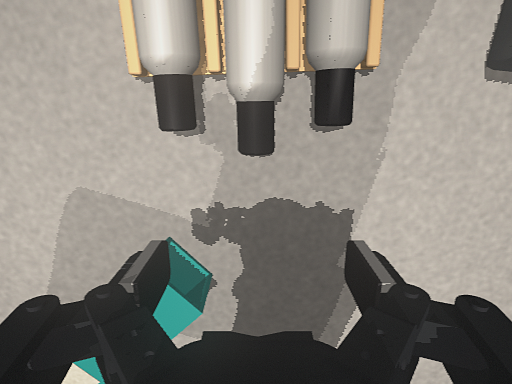

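The flask is released cleanly, with its cap end at (256,155). The neighbours' cap ends are at (178,130) and (333,125) and have not moved. I'll measure and then push the flask home with closed fingers.

```bash
python3 - <<'E'
from h import *
c=np.load("w4cal.npy",allow_pickle=True).item()
ur=np.array([np.cos(RY),np.sin(RY)]);nr=np.array([-ur[1],ur[0]])
for uv in((256,155),(178,130),(333,125),(255,102),(176,75),(335,70)):
    d=ray(c,uv,27)[:2]-RK;print(uv,round(d@ur,1),round(d@nr,1))
E
```

```text
(256, 155) -114.6 -1.9
(178, 130) -94.3 56.6
(333, 125) -93.1 -60.3
(255, 102) -75.2 -2.0
(176, 75) -55.4 54.3
(335, 70) -54.5 -59.7
```

```bash
python3 - <<'E'
from h import *
o=ori((0,0,-1),np.r_[np.sin(RY),-np.cos(RY),0]);ur=np.array([np.cos(RY),np.sin(RY)]);nr=np.array([-ur[1],ur[0]])
P=lambda x,z:np.r_[RK+ur*x-nr*1.5,z]
movel(P(-140,110),o,rate=150);close_gripper(30)
movel(P(-140,29),o,rate=120)
for x in(-128,-122,-116,-110,-106,-103):
    movel(P(x,29),o,rate=40);s=read_state();print(x,s["contact_force"].round(1),s["time"])
movel(P(-125,29),o,rate=60);movel(P(-145,130),o,rate=150);pause(.1)
c=get_calibration("wrist");np.save("w5cal.npy",c,allow_pickle=True)
cv2.imwrite("pics/i_wrist.png",snapshot("wrist"))
for n in("scene","side"):cv2.imwrite(f"pics/i_{n}.png",snapshot(n))
E
```

```text
-128 [-0.1  0.4  0.1] 26.175
-122 [0.3 0.1 0.3] 26.475
-116 [ 0.4 -0.5 -0.6] 26.775
-110 [-0.2 -0.3  0.8] 27.075
-106 [ 0.6  0.6 -0.4] 27.325
-103 [0.1 0.5 0.1] 27.575
```

View pics/i_wrist.png

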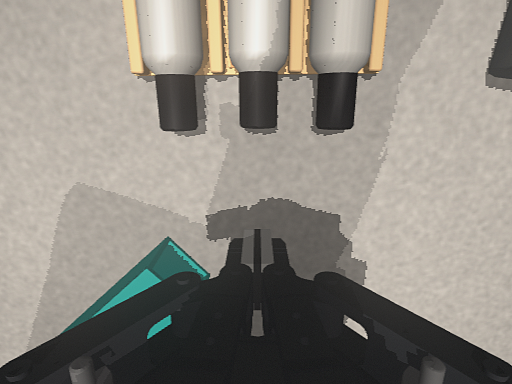

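View pics/i_side.png

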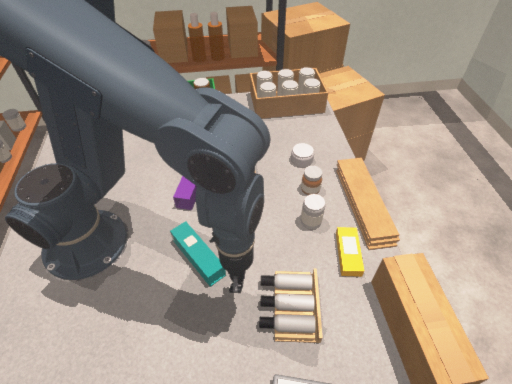

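View pics/i_scene.png

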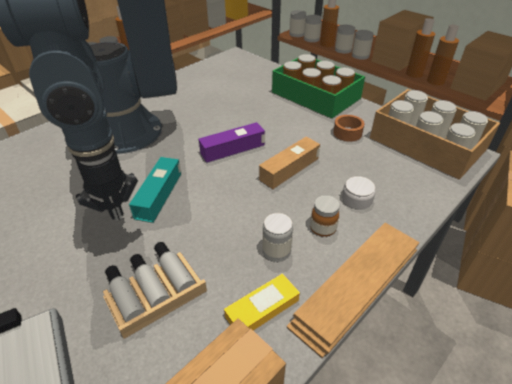

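All three cap ends now line up, at rows 128–131 of the wrist picture. The carton lies flat at scene (290,162), and the bystanders have not moved. I'm handing it in.

```bash
python3 - <<'E'
from h import *
s=read_state();print(s["time"],s["contact_force"].round(2),s["position"].round(0));hand_in()
E
```

```text
29.175 [-0.24  0.66  0.37] [ 453. -263.  129.]
the job is handed in; nothing more can be done
```

The flask now lies in the empty middle bay of the rack, cap to the open front, and the carton is flat on the table. I handed the job in at 29.2 s of the 72 s, and `hand_in()` gave no verdict.

- **Tipping:** I gripped the carton across its sides and tilted it to 42° with the table as a stop for the cap, then laid it flat and let go. The cap was about 61 mm out of the mouth. I had planned for 48 mm, but the allowed range is 25–90 mm.
- **Drawing out:** I took the flask about 5 mm from the cap's end so the opening jaws would clear the neighbouring caps, drew it right out and carried it level to the rack. I felt it touch the bay floor before releasing.
- **Final position:** I set it down about 20 mm short of home on purpose, then pushed it in with closed fingers. In the last pictures its cap end lines up with both neighbours to about 2 mm, and it lies between the ribs about 1–2 mm off the bay centre.
- **Surroundings:** In those pictures the carton lies flat, and the neighbouring flasks and bystanders show no visible movement. The gripper stood clear of everything at about 130 mm height.

Two measurements disagreed slightly. The wrist camera and the fixed cameras differed by about 2–3 mm on the carton and rack, well within the tolerances. I also could not tell the carton's open end from its closed end in the first pictures, so I relied on your description, and the cap did come out of that end.

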